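# Clamp the denture flask in its bench press

### The arm

A 7-joint arm with a two-finger parallel gripper is mounted at the origin on the work surface. World frame = base frame: x ahead of the robot, y to its left, z up, the work surface at z = 0. Lengths are in m, angles in rad, forces in N, time in s.
With the tool pointing down it reaches from about 0.4 to 0.9 m from the base axis. Payload 5.5 kg.
Tool frame: the origin (TCP) lies on the centre line of the jaws, within the pads' length; the fingertips stand ahead of it and the grasp point (between the pads) lies 6 mm ahead of it (bot.tip_reach is the z of the fingertips in the tool frame, in m); z points along the fingers, y is the line along which they close (so a half turn about z gives the same grasp; the last joint's range is limited). The gripper opens to 92 mm and grips with 3 to 60 N. Pads are 19 mm wide; open, the fingers measure 130 mm over their backs; the gripper's body (75 mm by 190 mm) begins 47 mm behind the grasp point.
Start: joints at [-0.971, 0.501, -0.427, 1.55, 0.221, 1.138, -0.21], TCP at [0.215, 0.613, 0.252] pointing down, gripper open.
Joint ranges: [-2.88, 2.88], [-0.31, 2.03], [-1.54, 1.56], [0.2, 2.42], [-1.41, 4.55], [0.19, 2.02], [-2.57, 2.57]. Speed limits (rad/s): [2.57, 2.57, 3.14, 3.14, 3.14, 3.14, 3.14].

### API

Orientations are given as a unit quaternion [x, y, z, w].
In Python, from cell import monitor, optics, job, models, bot gives the robot as it stands.
- The arm moves only by the tool arm_command, never from a script. Its argument "plan" is one flat list of numbers, 5 for each row, row after row: the opening, from -1 (shut) to 1 (fully open), then the shift along the tool's x, y, z in units of 200 mm (1.0 is 200 mm), then the turn about the tool's z in units of pi/4 rad (1.0 is pi/4 rad). A call has 1 to 8 rows; each row is the pose to reach, as a shift and turn from the pose commanded when the call began, along the tool's axes at that moment; what a row does not reach only later rows make up. A row lasts 1/10 s, in which the tool goes at most 50 mm and 8.59 degrees, less where a joint would pass 70% of its speed; a pose out of reach is approached as far as the arm can. A call with a number of a shift or a turn outside -1 to 1 is refused whole. A call with a gripper value outside its range is refused whole. The fingers move at their own pace and stop on an object; "force" is the grip in N (left out, the last holds). Time passes only in rows, so rows that repeat a pose let the fingers close. It gives the time, the measured TCP pose, the force, the opening and the grip force at its end, in the units of the state.
- monitor.read_state(): the state, without advancing time (a new reading comes with each control period).
- optics.capture(name): name is "scene" or "side" or "wrist"; returns a dict with "pixels" (480x640x3 uint8, red, green, blue), "K" (3x3 intrinsics, pixels), "rvec" (rotation vector, rad) and "tvec" (3), from world to camera coordinates, as OpenCV has them. Camera axes: x right, y down, z forward; pixel columns grow to the right and rows downward; lengths in m; the calibration is good to about 2 mm. A picture is of the moment at which its call begins. There is no depth.
- job.close_job(): hands the job in; it is judged then, once.
Trained networks look in a picture, given as the dict that the camera call returned (one of the last four; its "shot" number tells which), for a name from the list of things; names that differ only in an ending like _2 or _b are one class to them, and where a whole thing is asked for, a point or a joint stands for the part that bears it (a point fixed in the world has none). Each returns a list of dicts, best first, with "conf" (0 to 1); they miss things now and then, are a little off and sometimes report something else, mostly with a low value. They report only what shows in the picture. A call takes as long as a camera call. They do not tell look-alikes from the thing itself.
- models.silhouettes(label, picture): "pixels" (480x640 bool, what is visible of it) and "centre" ([column, row] in pixels, amid what is visible of it).
- models.spot_point(label, picture): "centre" ([column, row] in pixels: a listed point, or the origin of a listed thing).
The state is a dict: "t": time; "q": joint angles; "dq": joint speeds; "effort": joint torques, N m; "tool_pos": TCP position; "tcp_rot": TCP orientation; "wrist_force": force on the tool from outside, world axes, zero at the start; "torque": the same for the moment, N m; "opening": opening from 0.0 (shut) to 1.0 (fully open); "gripper_force": force on a finger pad.
Only numpy, scipy, OpenCV 4.12 (cv2) and the standard library are available. Lean on these libraries where they do the work, as an engineer would, in place of code of your own. Each camera call takes 0.05 s, during which the arm holds its last target. There are 200 camera calls.

### The job

Clamp the brass flask: on the press that holds it, take the upright black knob of the crank and wind the crank clockwise, seen from above, until the steel jaw plate is firmly down on the flask and the crank will go no further, then let go. Do not shift the flask, and leave the crank of the empty press alone.

Things in the scene. Friction and masses are not known exactly. Their poses are not given: they have to be found in the camera images.
- crank (a joint): Crank of the press holding the flask, in rad: 0 fully open, grows clockwise seen from above; starts between 0.1 and 1.6. A full turn lowers the steel jaw plate 16 mm; the plate meets the flask at 4.71 and the crank stops hard at 4.96. About 2 N at the knob turns it; it stays where it is left and keeps its height. Its hub (34 mm wide, spindle end in it) tops out 186 mm above the bench.
- crank_knob (a point): Centre of that crank's knob, 206 mm above the bench: upright black sleeve, 24 mm in diameter, from 178 to 234 mm, spinning freely on its pin, so it can be held from above and carried round without turning the gripper. The crank arm under it tops out at 174 mm. x axis: level, straight outwards from the crank's upright axis, which lies 65 mm behind this point along x; z up.
- flask_center (a point): Centre of the closed brass flask, a rounded block 104 x 84 x 60 mm, 0.75 kg, loose on the base plate (22 mm thick, 150 x 170 mm) of its bolted-down press, under the jaw plate. The press has a red bridge, 160 x 42 mm, on two columns; its top is 152 mm above the bench. x along the flask's 104 mm side, z up.
- spare_knob (a point): Centre of the knob on the crank of the second press, which is of the same make but empty, with only its base plate under the jaw plate. Not to be moved. x and z axes as for the other knob.
Mind the look-alikes: they are no part of the job. Of the things shaped like the part that bears flask_center, the brass one is meant.

How it is judged:
At the end, for the whole second after the job is handed in: The crank of the press with the flask stands at 4.69 rad or more (jaw plate down on the flask) and is at rest; the flask is upright and within 12 mm of where it stood (value of joint crank above 4.69 rad and velocity of joint crank below 0.05 rad/s and distance of flask_center from where it was at the start of the episode below 0.012 m and angle between flask_center's own z axis and vertical below 0.1 rad); the robot touches nothing.
It fails at once if the knob of the empty press was moved by more than 20 mm (distance of spare_knob from where it was at the start of the episode above 0.02 m).
It also fails if it takes over 35 s, if anything falls off the work surface, if the arm or the gripper's body presses on something with over 40 N, if the wrist force passes 120 N, or if a joint passes its speed limit or range.

## Working session

There is one attempt and no reset: what is moved stays moved. The work goes in short steps, Python scripts to look and compute and a tool call to move; the robot and the scene stay as the last step left them, time stands still between calls to the robot, and variables do not carry over. Pictures are saved under pics/ and viewed, at most 10 in all, crops included, and the job is handed in when it is done.

Besides the shell and the picture viewer there is one more tool, called after "Call:" as name(argument=value, ...) on one line, values as JSON. arm_command: Moves the arm, as the interface text tells. Its arguments: {"type":"object","properties":{"plan":{"type":"array","items":{"type":"number","minimum":-1,"maximum":1}},"force":{"type":"number"}},"required":["plan"]}

```bash
mkdir -p pics
cat > h.py <<'E'
import numpy as np, cv2
from cell import monitor, optics, job, models, bot
def ray(p,c):
    R=cv2.Rodrigues(np.array(c["rvec"],float))[0]; o=-R.T@np.array(c["tvec"],float).ravel()
    K=np.array(c["K"],float); d=R.T@np.linalg.inv(K)@np.array([p[0],p[1],1.]); return o,d
def atz(p,c,z):
    o,d=ray(p,c); return o+d*(z-o[2])/d[2]
def proj(P,c):
    return cv2.projectPoints(np.array([P],float),np.array(c["rvec"],float),np.array(c["tvec"],float),np.array(c["K"],float),None)[0].ravel()
E
python3 - <<'E'
from h import *
s=monitor.read_state(); print(s["t"],s["tool_pos"],s["tcp_rot"],bot.tip_reach)
ims=[]
for n in ["scene","side"]:
    c=optics.capture(n); ims.append(c["pixels"])
    for l,z in [("crank_knob",.206),("spare_knob",.206),("flask_center",.052)]:
        for d in models.spot_point(l,c)[:4]: print(n,l,np.round(d["centre"]),round(d["conf"],2),np.round(atz(d["centre"],c,z),3))
    cv2.imwrite(f"pics/{n}.png",c["pixels"][:,:,::-1])
E
```

```text
0.0 [0.21462703 0.61284292 0.25066892] [ 1.67556271e-01  9.85862025e-01 -9.63449780e-04 -1.88165582e-04] 0.025
scene crank_knob [261. 264.] 0.92 [ 0.59  -0.234  0.206]
scene spare_knob [428. 298.] 0.81 [0.586 0.127 0.206]
scene flask_center [156. 296.] 0.8 [ 0.661 -0.494  0.052]
side crank_knob [397. 210.] 0.9 [ 0.597 -0.227  0.206]
side spare_knob [320. 149.] 0.76 [0.581 0.132 0.206]
side flask_center [486. 333.] 0.95 [ 0.644 -0.51   0.052]
side flask_center [367. 261.] 0.68 [ 0.549 -0.188  0.052]
side flask_center [261. 328.] 0.68 [ 0.237 -0.288  0.052]
side flask_center [397. 370.] 0.64 [ 0.427 -0.514  0.052]
```

View pics/scene.png

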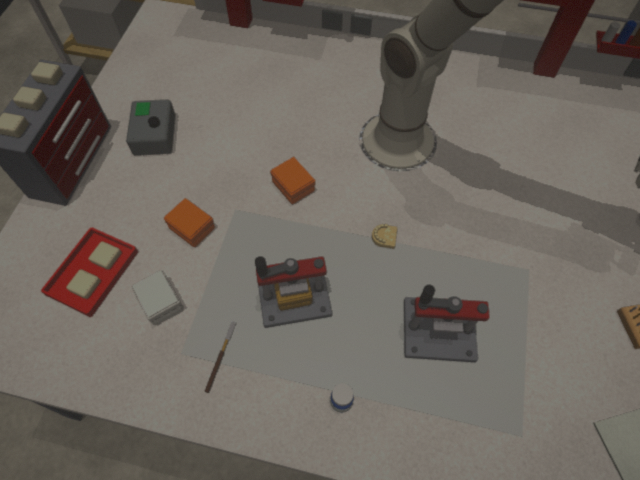

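View pics/side.png

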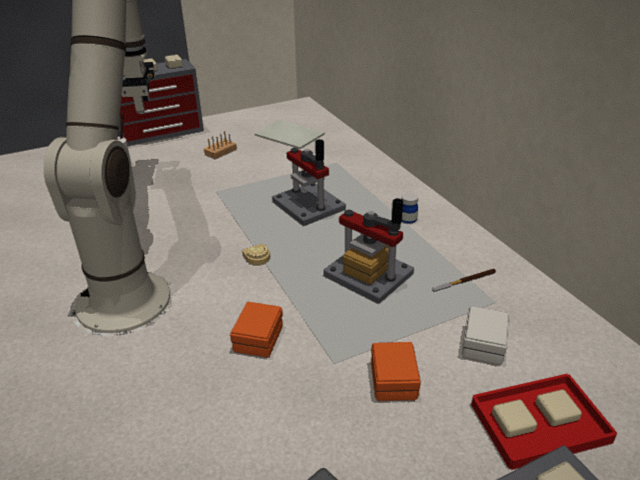

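The two presses, by scene knob pixels: left (261,264), with brass visible under its jaw at about (294,295), and right (428,298), with nothing under its jaw. The orange blocks at (293,180) and (189,222) and the white one at (158,296) are look-alikes. The left press fits because it holds the brass block, so I'll confirm it in an enlarged crop.

Run:
```python
from h import *
import itertools
a=optics.capture("scene"); b=optics.capture("side")
cr=cv2.resize(a["pixels"][240:340,240:360],None,fx=5,fy=5,interpolation=cv2.INTER_CUBIC); cv2.imwrite("pics/crop1.png",cr[:,:,::-1])
def tri(p,q):
    (o,d),(u,e)=ray(p,a),ray(q,b); d=d/np.linalg.norm(d);e=e/np.linalg.norm(e)
    t=np.linalg.lstsq(np.c_[d,-e],u-o,rcond=None)[0]; x,y=o+d*t[0],u+e*t[1]; return np.round((x+y)/2,3),round(np.linalg.norm(x-y),4)
for l in ["crank_knob","spare_knob"]:
    for d,e in itertools.product(models.spot_point(l,a)[:2],models.spot_point(l,b)[:2]): print(l,d["centre"],e["centre"],tri(d["centre"],e["centre"]))
for p,c in [((291,265),a),((376,219),b)]: print("hub",atz(p,c,.186))
```

```text
crank_knob [259.4, 266.4] [398.3, 211.1] (array([ 0.596, -0.236,  0.207]), np.float64(0.0022))
spare_knob [426.2, 293.5] [319.9, 149.5] (array([0.577, 0.123, 0.208]), np.float64(0.0013))
hub [ 0.56830906 -0.17449602  0.186     ]
hub [ 0.5523591  -0.21278927  0.186     ]
```

View pics/crop1.png

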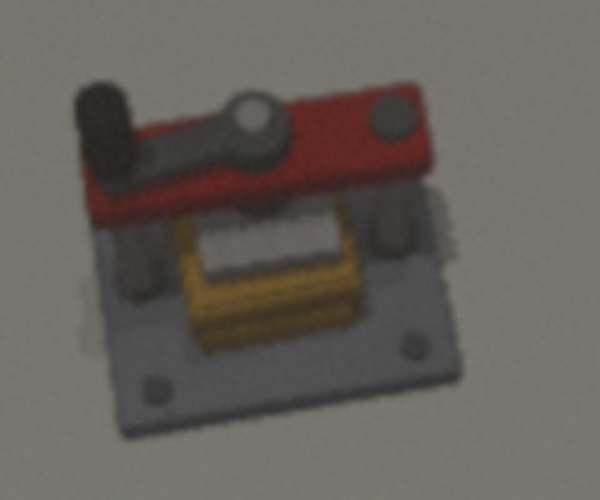

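The crop shows the brass flask under the left press's jaw plate. The knob is at about (104,130) in the crop and the hub at (253,115). I'm moving above it.

Call:
arm_command(plan=[0.2,-0.16,-0.17,-0.25,0,0.2,-0.32,-0.34,-0.5,0,0.2,-0.48,-0.51,-0.5,0,0.2,-0.64,-0.68,-0.5,0,0.2,-0.8,-0.85,-0.5,0])

```text
t: 1.2
tool_pos: [0.3027, 0.4164, 0.3524]
tcp_rot: [0.167, 0.986, 0.001, 0.001]
wrist_force: [1.4, 0.1, -0.1]
opening: 0.627
gripper_force: 0.0
```

Call:
arm_command(plan=[0.2,-0.16,-0.17,0,0,0.2,-0.32,-0.34,0,0,0.2,-0.48,-0.51,0,0,0.2,-0.64,-0.68,0,0,0.2,-0.8,-0.85,0,0])

```text
t: 1.7
tool_pos: [0.3972, 0.2023, 0.3514]
tcp_rot: [0.168, 0.986, 0.0, 0.001]
wrist_force: [1.2, -0.0, -0.0]
opening: 0.6
gripper_force: 0.0
```

Call:
arm_command(plan=[0.2,-0.16,-0.17,0,0,0.2,-0.32,-0.34,0,0,0.2,-0.48,-0.51,0,0,0.2,-0.64,-0.68,0,0,0.2,-0.8,-0.85,0,0,0.2,-0.8,-0.85,0,0])

```text
t: 2.3
tool_pos: [0.4931, -0.0165, 0.3511]
tcp_rot: [0.173, 0.985, -0.001, 0.001]
wrist_force: [-1.0, -1.1, 0.1]
opening: 0.602
gripper_force: 0.0
```

Call:
arm_command(plan=[0.2,-0.16,-0.17,0,0,0.2,-0.32,-0.34,0,0,0.2,-0.48,-0.51,0,0,0.2,-0.65,-0.69,0,0,0.2,-0.65,-0.69,0,0,0.2,-0.65,-0.69,0,0])

```text
t: 2.9
tool_pos: [0.5686, -0.1832, 0.3502]
tcp_rot: [0.169, 0.986, 0.0, -0.001]
wrist_force: [-0.1, -0.0, -0.2]
opening: 0.599
gripper_force: 0.0
```

Run:
```python
from h import *
s=monitor.read_state(); print(s["t"],s["tool_pos"],np.round(s["q"],2))
a=optics.capture("wrist")
for l,z in [("crank_knob",.206),("crank",.18),("flask_center",.052)]:
    for d in models.spot_point(l,a)[:3]: print(l,np.round(d["centre"]),round(d["conf"],2),np.round(atz(d["centre"],a,z),4))
for P in [(.596,-.236,.234),(.596,-.236,.206)]: print(proj(P,a))
cv2.imwrite("pics/w1.png",a["pixels"][:,:,::-1])
```

```text
2.9 [ 0.56855834 -0.18320368  0.35023319] [ 0.12  0.3   0.18  1.58 -0.06  1.27  1.55]
crank_knob [270. 297.] 0.73 [ 0.5966 -0.2321  0.206 ]Traceback (most recent call last):
  File "<stdin>", line 5, in <module>
ValueError: it knows: crank_knob, flask_center, spare_knob
```

Run:
```python
from h import *
a=optics.capture("wrist")
for P in [(.596,-.236,.234),(.596,-.236,.206)]: print(proj(P,a))
print(a["rvec"],a["tvec"])
cv2.imwrite("pics/w1.png",a["pixels"][:,:,::-1])
```

```text
[254.05294612 314.7460897 ]
[260.21619962 298.46847398]
[-2.38789725 -1.69720015 -0.21676318] [-0.01701157 -0.63377207  0.33698463]
```

View pics/w1.png

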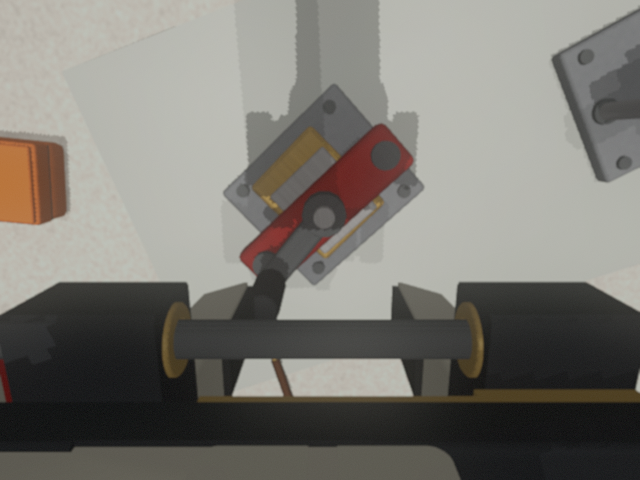

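The wrist view shows the hub at (322,214), the knob sleeve from its foot near (272,277) to about (262,315), and brass under the bridge at (298,168).

Run:
```python
from h import *
a=optics.capture("wrist")
h=atz((322,214),a,.186); print("hub",h, "foot",atz((273,281),a,.178),"pin",atz((385,155),a,.152),atz((265,262),a,.152))
for d in models.spot_point("crank_knob",a)[:1]:
    k=atz(d["centre"],a,.206); v=k-h; print(k,np.linalg.norm(v[:2]),np.arctan2(v[1],v[0]))
```

```text
hub [ 0.55689076 -0.17593817  0.186     ] foot [ 0.5951862 -0.2290644  0.178    ] pin [ 0.5350362  -0.11677867  0.152     ] [ 0.58516056 -0.235399    0.152     ]
[ 0.59604194 -0.23132266  0.206     ] 0.06782519484626692 -0.9554558846121366
```

Call:
arm_command(plan=[0.2,-0.206,-0.18,0,0,0.2,-0.206,-0.18,0.2,0,0.2,-0.206,-0.18,0.4,0,0.2,-0.206,-0.18,0.55,0,0.2,-0.206,-0.18,0.66,0,0.2,-0.206,-0.18,0.66,0,0.2,-0.206,-0.18,0.66,0])

```text
t: 3.85
tool_pos: [0.596, -0.2293, 0.2196]
tcp_rot: [0.167, 0.986, 0.0, 0.0]
wrist_force: [0.6, 0.2, 0.7]
opening: 0.601
gripper_force: 0.0
```

Call:
arm_command(force=25, plan=[-1,0,0,0,0,-1,0,0,0,0,-1,0,0,0,0,-1,0,0,0,0,-1,0,0,0,0,-1,0,0,0,0])

```text
t: 4.45
tool_pos: [0.5959, -0.2307, 0.2196]
tcp_rot: [0.168, 0.986, -0.0, 0.001]
wrist_force: [-1.1, -2.0, 3.5]
opening: 0.258
gripper_force: 25.0
```

```bash
python3 - <<'E'
from h import *
s=monitor.read_state(); p=np.array(s["tool_pos"]); print(s["t"],p,s["opening"],s["gripper_force"],s["wrist_force"])
a=optics.capture("scene")
cr=cv2.resize(a["pixels"][220:340,220:360],None,fx=4,fy=4,interpolation=cv2.INTER_CUBIC); cv2.imwrite("pics/crop2.png",cr[:,:,::-1])
E
cat > arc.py <<'E'
from h import *
import sys
C=np.array([.558,-.176]); r=.0655
from scipy.spatial.transform import Rotation as Ro
s=monitor.read_state(); p=np.array(s["tool_pos"]); R=Ro.from_quat(s["tcp_rot"]).as_matrix()
a0=np.arctan2(*(p[:2]-C)[::-1]); print("t",s["t"],"ang",a0,"r",np.linalg.norm(p[:2]-C),s["wrist_force"])
for k in range(1,17):
    a=a0-k*.15; t=np.r_[C+r*np.array([np.cos(a),np.sin(a)]),.218]; print(k,np.round(R.T@(t-p)/.2,3)[:2])
E
python3 arc.py
```

```text
4.45 [ 0.59592641 -0.23067543  0.21963389] 0.25811247586810665 25.000422298908234 [-1.12366725 -1.98792655  3.50760882]
t 4.5 ang -0.9646055945008459 r 0.06653986650808065 [-0.42312537 -1.82892643  4.49115012]
1 [ 0.036 -0.034]
2 [ 0.073 -0.067]
3 [ 0.114 -0.093]
4 [ 0.159 -0.113]
5 [ 0.206 -0.126]
6 [ 0.255 -0.132]
7 [ 0.304 -0.13 ]
8 [ 0.352 -0.121]
9 [ 0.399 -0.105]
10 [ 0.442 -0.083]
11 [ 0.482 -0.054]
12 [ 0.517 -0.019]
13 [0.546 0.02 ]
14 [0.569 0.063]
15 [0.585 0.11 ]
16 [0.595 0.158]
```

View pics/crop2.png

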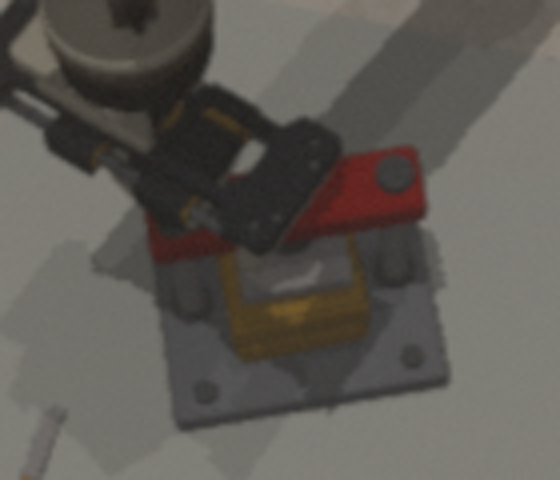

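The fingers have closed on 24 mm, so the knob is held, and the flask is still in place under the jaw at crop (300,310). Starting to wind.

Call:
arm_command(plan=[-1,0.036,-0.034,0,0,-1,0.073,-0.067,0,0,-1,0.114,-0.093,0,0,-1,0.159,-0.113,0,0,-1,0.206,-0.126,0,0,-1,0.255,-0.132,0,0,-1,0.304,-0.13,0,0,-1,0.352,-0.121,0,0])

```text
t: 5.3
tool_pos: [0.5212, -0.2286, 0.2195]
tcp_rot: [0.167, 0.986, 0.001, 0.001]
wrist_force: [4.1, 1.9, 5.5]
opening: 0.253
gripper_force: 25.0
```

```bash
python3 arc.py
```

```text
t 5.3 ang -2.180695427421916 r 0.06421339963624528 [4.10716336 1.89945486 5.5247372 ]
1 [0.048 0.011]
2 [0.091 0.034]
3 [0.13  0.064]
4 [0.164 0.099]
5 [0.193 0.139]
6 [0.215 0.182]
7 [0.231 0.229]
8 [0.239 0.277]
9 [0.24  0.326]
10 [0.234 0.375]
11 [0.221 0.422]
12 [0.2   0.467]
13 [0.174 0.508]
14 [0.141 0.545]
15 [0.103 0.576]
16 [0.061 0.601]
```

Call:
arm_command(plan=[-1,0.048,0.011,0,0,-1,0.091,0.034,0,0,-1,0.13,0.064,0,0,-1,0.164,0.099,0,0,-1,0.193,0.139,0,0,-1,0.215,0.182,0,0,-1,0.231,0.229,0,0,-1,0.239,0.277,0,0])

```text
t: 6.1
tool_pos: [0.4964, -0.1616, 0.2196]
tcp_rot: [0.167, 0.986, -0.0, 0.003]
wrist_force: [10.1, -4.0, -3.0]
opening: 0.253
gripper_force: 25.0
```

```bash
python3 arc.py
```

```text
t 6.1 ang 2.911951132474522 r 0.06321505561351075 [10.05637205 -3.99981057 -2.96426658]
1 [0.013 0.048]
2 [0.007 0.097]
3 [-0.006  0.144]
4 [-0.026  0.189]
5 [-0.052  0.23 ]
6 [-0.085  0.267]
7 [-0.122  0.299]
8 [-0.164  0.325]
9 [-0.209  0.344]
10 [-0.256  0.356]
11 [-0.305  0.361]
12 [-0.354  0.359]
13 [-0.402  0.349]
14 [-0.449  0.332]
15 [-0.492  0.309]
16 [-0.531  0.279]
```

```bash
sed -i 's/C=np.array.*/C=np.array([.560,-.1765]); r=.0645/' arc.py; python3 arc.py
```

```text
t 6.1 ang 2.9114667751463505 r 0.06527637362066162 [10.05637205 -3.99981057 -2.96426658]
1 [-0.002  0.049]
2 [-0.008  0.097]
3 [-0.021  0.143]
4 [-0.041  0.187]
5 [-0.067  0.228]
6 [-0.098  0.265]
7 [-0.135  0.296]
8 [-0.176  0.321]
9 [-0.221  0.34 ]
10 [-0.268  0.352]
11 [-0.316  0.357]
12 [-0.364  0.355]
13 [-0.411  0.345]
14 [-0.457  0.329]
15 [-0.499  0.306]
16 [-0.538  0.276]
```

Call:
arm_command(plan=[-1,-0.008,0.049,0,0,-1,-0.015,0.097,0,0,-1,-0.028,0.143,0,0,-1,-0.048,0.187,0,0,-1,-0.074,0.228,0,0,-1,-0.105,0.265,0,0,-1,-0.142,0.296,0,0,-1,-0.183,0.321,0,0])

```text
t: 6.9
tool_pos: [0.5469, -0.1128, 0.2193]
tcp_rot: [0.168, 0.986, -0.0, -0.003]
wrist_force: [-13.5, -0.5, 18.9]
opening: 0.258
gripper_force: 25.0
```

```bash
python3 arc.py
```

```text
t 6.9 ang 1.7737327613261868 r 0.06502696520097584 [-13.47512961  -0.54944562  18.86660473]
1 [-0.045  0.019]
2 [-0.091  0.034]
3 [-0.138  0.042]
4 [-0.187  0.043]
5 [-0.234  0.037]
6 [-0.281  0.023]
7 [-0.325  0.003]
8 [-0.365 -0.024]
9 [-0.401 -0.057]
10 [-0.431 -0.094]
11 [-0.456 -0.136]
12 [-0.474 -0.18 ]
13 [-0.485 -0.227]
14 [-0.49  -0.275]
15 [-0.487 -0.324]
16 [-0.476 -0.371]
```

Call:
arm_command(plan=[-1,-0.022,0.01,0,0,-1,-0.045,0.019,0,0,-1,-0.045,0.019,0,0])

```text
t: 7.2
tool_pos: [0.5516, -0.1126, 0.2187]
tcp_rot: [0.168, 0.986, -0.001, -0.009]
wrist_force: [-23.0, 1.3, 25.8]
opening: 0.253
gripper_force: 25.0
```

```bash
python3 arc.py | head -5
python3 - <<'E'
from h import *
a=optics.capture("scene"); b=optics.capture("side")
x=cv2.resize(a["pixels"][240:340,240:340],(400,400),interpolation=2); y=cv2.resize(b["pixels"][190:310,310:430],(400,400),interpolation=2)
cv2.imwrite("pics/c3.png",np.hstack([x,y])[:,:,::-1])
E
```

```text
t 7.2 ang 1.7013671901488163 r 0.06442022630171404 [-22.98985405   1.34581052  25.81682788]
1 [-0.045  0.019]
2 [-0.091  0.031]
3 [-0.14   0.035]
4 [-0.188  0.032]
```

View pics/c3.png

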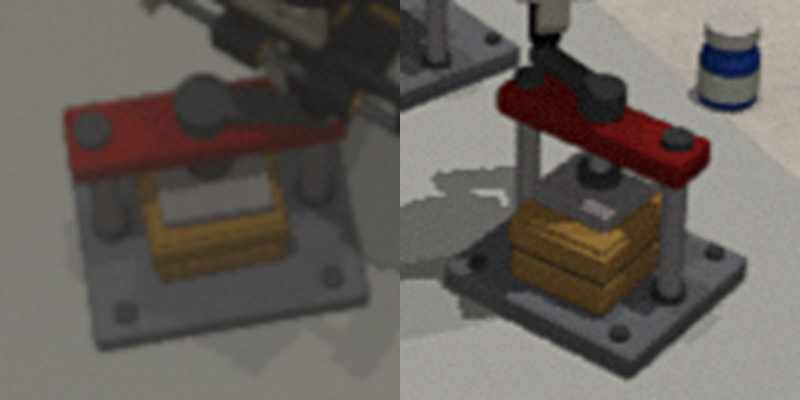

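The plate is down on the flask in the side crop at (600,190), and resistance is rising. I'll grip harder and push on to the stop.

Call:
arm_command(force=50, plan=[-1,0,0,0,0,-1,0,0,0,0,-1,-0.022,0.008,0,0,-1,-0.022,0.008,0,0])

```text
t: 7.7
tool_pos: [0.5522, -0.1126, 0.2186]
tcp_rot: [0.169, 0.986, -0.001, -0.013]
wrist_force: [-34.1, 3.0, 34.8]
opening: 0.254
gripper_force: 50.0
```

```bash
python3 arc.py | head -5
```

```text
t 7.7 ang 1.6923973755599657 r 0.06433635990419073 [-34.0589162    3.01734215  34.83837056]
1 [-0.044  0.019]
2 [-0.091  0.03 ]
3 [-0.14   0.034]
4 [-0.188  0.031]
```

Call:
arm_command(plan=[-1,-0.03,0.01,0.0,0,-1,-0.03,0.01,0,0,-1,-0.03,0.01,0,0])

```text
t: 8.0
tool_pos: [0.5538, -0.1129, 0.218]
tcp_rot: [0.169, 0.985, -0.001, -0.018]
wrist_force: [-48.0, 2.6, 43.5]
opening: 0.253
gripper_force: 50.0
```

```bash
python3 arc.py | head -1
```

```text
t 8.0 ang 1.6687026859094014 r 0.06389441838928267 [-47.95457757   2.60955713  43.48449729]
```

That's a hard stop: 48 N with almost no further motion. I'm relaxing the push, then opening and lifting.

Call:
arm_command(plan=[-1,0.03,-0.01,0,0,-1,0.06,-0.02,0,0,-1,0.075,-0.025,0,0,-1,0.075,-0.025,0,0])

```text
t: 8.4
tool_pos: [0.5493, -0.1134, 0.2185]
tcp_rot: [0.168, 0.986, -0.001, -0.005]
wrist_force: [-12.3, -1.4, 13.5]
opening: 0.256
gripper_force: 50.0
```

```bash
python3 arc.py | head -1
```

```text
t 8.4 ang 1.7389235182848233 r 0.06403435881401377 [-12.280114    -1.38546716  13.54640128]
```

Call:
arm_command(plan=[-1,0.02,-0.006,0,0,-1,0.025,-0.008,0,0,-1,0.025,-0.008,0,0])

```text
t: 8.7
tool_pos: [0.5458, -0.1141, 0.2185]
tcp_rot: [0.169, 0.986, -0.001, -0.003]
wrist_force: [-7.1, -5.2, 9.8]
opening: 0.251
gripper_force: 50.0
```

Call:
arm_command(plan=[0.2,0,0,0,0,0.2,0,0,0,0,0.2,0,0,0,0,0.2,0,0,0,0,0.2,0,0,0,0,0.2,0,0,0,0])

```text
t: 9.3
tool_pos: [0.5497, -0.1115, 0.2186]
tcp_rot: [0.167, 0.986, 0.0, -0.0]
wrist_force: [0.7, -0.4, 0.4]
opening: 0.596
gripper_force: 0.0
```

Call:
arm_command(plan=[0.2,0,0,-0.1,0,0.2,0,0,-0.3,0,0.2,0,0,-0.5,0,0.2,0,0,-0.7,0,0.2,0,0,-0.7,0,0.2,0,0,-0.7,0,0.2,0,0,-0.7,0])

```text
t: 10.0
tool_pos: [0.5492, -0.1117, 0.3575]
tcp_rot: [0.167, 0.986, 0.0, -0.001]
wrist_force: [0.8, 0.4, 0.0]
opening: 0.599
gripper_force: 0.0
```

Run:
```python
from h import *
s=monitor.read_state(); print(s["t"],s["tool_pos"],s["wrist_force"])
a=optics.capture("scene"); b=optics.capture("side"); w=optics.capture("wrist")
for c,n in [(a,"scene"),(b,"side"),(w,"wrist")]:
    for l,z in [("crank_knob",.206),("spare_knob",.206)]:
        for d in models.spot_point(l,c)[:2]: print(n,l,np.round(d["centre"]),round(d["conf"],2),np.round(atz(d["centre"],c,z),3))
x=cv2.resize(w["pixels"],(533,400)); y=cv2.resize(b["pixels"][190:310,330:410],(267,400),interpolation=2)
cv2.imwrite("pics/c4.png",np.hstack([x,y])[:,:,::-1])
```

```text
10.0 [ 0.54919598 -0.11174804  0.35754838] [0.78923886 0.3534911  0.04257225]
scene crank_knob [318. 255.] 0.86 [ 0.54  -0.121  0.206]
side crank_knob [352. 194.] 0.82 [ 0.54  -0.122  0.206]
side spare_knob [319. 149.] 0.93 [0.577 0.13  0.206]
```

View pics/c4.png

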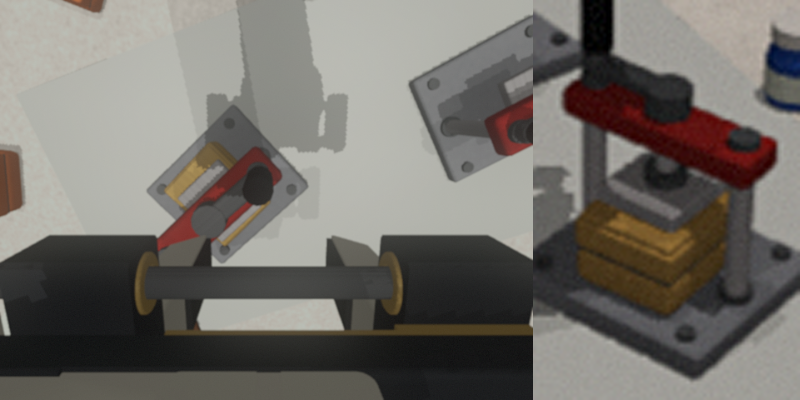

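The knob now stands near (310,222) in the full wrist picture. It seems to have slid between the pads under load and been dragged back a little as I backed off. I'll turn the gripper so a pad pushes it squarely, then re-seat it.

Call:
arm_command(plan=[0.2,0,0,0,0.15,0.2,0,0,0,0.34,0.2,0,0,0,0.53,0.2,0,0,0,0.72,0.2,0,0,0,0.9,0.2,0,0,0,1,0.2,0,0,0,1])

```text
t: 11.15
tool_pos: [0.5499, -0.112, 0.3589]
tcp_rot: [0.532, 0.847, -0.0, -0.0]
wrist_force: [-0.1, 0.1, -0.2]
opening: 0.6
gripper_force: 0.0
```

Call:
arm_command(plan=[0.2,0,0,0,0.17,0.2,0,0,0,0.17,0.2,0,0,0,0.17])

```text
t: 11.45
tool_pos: [0.5499, -0.1121, 0.3589]
tcp_rot: [0.586, 0.811, -0.0, -0.0]
wrist_force: [-0.4, -0.3, 0.0]
opening: 0.601
gripper_force: 0.0
```

```bash
cat > kn.py <<'E'
from h import *
from scipy.spatial.transform import Rotation as Ro
s=monitor.read_state(); p=np.array(s["tool_pos"]); R=Ro.from_quat(s["tcp_rot"]).as_matrix()
print(s["t"],p,np.round(R,2).tolist(),np.round(s["q"],2))
C=np.array([.560,-.1765])
for n in ["wrist","scene","side"]:
    c=optics.capture(n)
    for d in models.silhouettes("crank_knob",c)[:2]: print(n,"sil",np.round(d["centre"]),d["conf"],d["pixels"].sum())
    for d in models.spot_point("crank_knob",c)[:2]:
        k=atz(d["centre"],c,.206); print(n,np.round(d["centre"]),round(d["conf"],2),k,np.arctan2(*(k[:2]-C)[::-1]),"tool",(R.T@(k-p)/.2)[:2])
    if n=="wrist":
        for r in [65]: print("expect",[np.round(proj((C[0]+.065*np.cos(t),C[1]+.065*np.sin(t),.206),c)) .tolist() for t in (1.7,1.8,1.92)])
        cv2.imwrite("pics/w5.png",c["pixels"][:,:,::-1])
E
python3 kn.py
```

```text
11.45 [ 0.54993579 -0.11205791  0.35888939] [[-0.31, 0.95, -0.0], [0.95, 0.31, -0.0], [-0.0, -0.0, -1.0]] [-0.07  0.22  0.26  1.66 -0.06  1.26  0.53]
wrist sil [307. 266.] 0.57 3550
wrist [303. 236.] 0.77 [ 0.53751358 -0.11661056  0.206     ] 1.9299749862740352 tool [-0.00208047 -0.06608313]
expect [[324.0, 236.0], [315.0, 235.0], [304.0, 234.0]]
scene sil [301. 262.] 0.64 474
scene [318. 254.] 0.87 [ 0.53734993 -0.12000905  0.206     ] 1.9521218028683975 tool [-0.01795501 -0.07219974]
side sil [354. 208.] 0.59 527
side [348. 194.] 0.79 [ 0.53291327 -0.11437083  0.206     ] 1.9819255802713742 tool [ 0.01577901 -0.08440038]
```

View pics/w5.png

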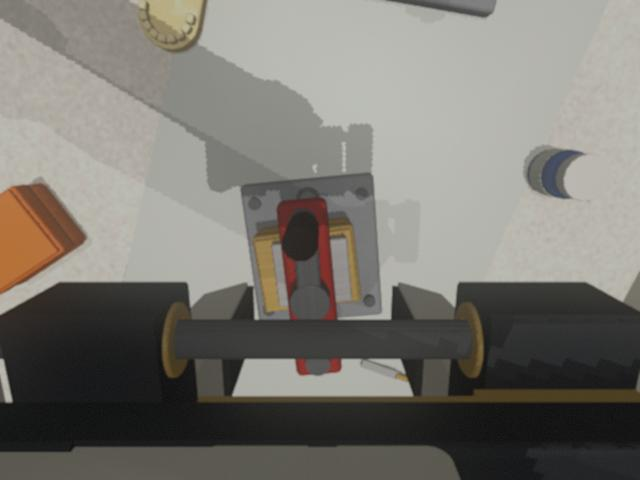

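The wrist picture shows the knob at (302,236), over the bridge about 12 mm to the tool's -y side.

Call:
arm_command(force=40, plan=[0.2,0,-0.062,0.0,0,0.2,0,-0.062,0.2,0,0.2,0,-0.062,0.4,0,0.2,0,-0.062,0.6,0,0.2,0,-0.062,0.7,0,0.2,0,-0.062,0.7,0,0.2,0,-0.062,0.7,0])

```text
t: 12.6
tool_pos: [0.538, -0.1163, 0.2195]
tcp_rot: [0.588, 0.809, -0.0, 0.0]
wrist_force: [0.4, -0.6, 0.6]
opening: 0.602
gripper_force: 0.0
```

Call:
arm_command(plan=[-1,0,0,0,0,-1,0,0,0,0,-1,0,0,0,0,-1,0,0,0,0,-1,0,0,0,0,-1,0,0,0,0])

```text
t: 13.2
tool_pos: [0.5376, -0.1162, 0.2194]
tcp_rot: [0.588, 0.809, -0.0, -0.0]
wrist_force: [-4.6, -0.7, 5.8]
opening: 0.256
gripper_force: 40.0
```

```bash
sed -i 's/k\*.15/k*.05/' arc.py; python3 arc.py
```

```text
t 13.2 ang 1.9265585846689857 r 0.06427955055878225 [-4.63722257 -0.73757058  5.81110613]
1 [0.001 0.016]
2 [0.001 0.032]
3 [-0.001  0.048]
4 [-0.003  0.064]
5 [-0.006  0.08 ]
6 [-0.009  0.096]
7 [-0.014  0.111]
8 [-0.019  0.126]
9 [-0.025  0.141]
10 [-0.032  0.156]
11 [-0.04  0.17]
12 [-0.048  0.184]
13 [-0.057  0.198]
14 [-0.066  0.211]
15 [-0.076  0.223]
16 [-0.087  0.235]
```

Call:
arm_command(plan=[-1,0.001,0.016,0,0,-1,0.001,0.032,0,0,-1,0.001,0.032,0,0])

```text
t: 13.5
tool_pos: [0.5428, -0.1146, 0.2193]
tcp_rot: [0.588, 0.809, -0.001, -0.001]
wrist_force: [-7.3, -1.5, 8.5]
opening: 0.252
gripper_force: 40.0
```

```bash
python3 arc.py|head -4
```

```text
t 13.5 ang 1.8417842336152284 r 0.06427532330742858 [-7.32567154 -1.54484485  8.45185379]
1 [0.    0.016]
2 [-0.002  0.032]
3 [-0.005  0.048]
```

Call:
arm_command(plan=[-1,0,0.016,0,0,-1,-0.002,0.032,0,0,-1,-0.002,0.032,0,0])

```text
t: 13.8
tool_pos: [0.5477, -0.1133, 0.2193]
tcp_rot: [0.588, 0.809, -0.002, -0.002]
wrist_force: [-11.5, -1.3, 11.1]
opening: 0.252
gripper_force: 40.0
```

Call:
arm_command(plan=[-1,0,0.016,0,0,-1,-0.002,0.032,0,0,-1,-0.002,0.032,0,0])

```text
t: 14.1
tool_pos: [0.5506, -0.1128, 0.2192]
tcp_rot: [0.588, 0.809, -0.004, -0.005]
wrist_force: [-21.6, -2.7, 19.4]
opening: 0.255
gripper_force: 40.0
```

```bash
python3 arc.py|head -4
```

```text
t 14.1 ang 1.7173017225436866 r 0.0643788147863774 [-21.63874968  -2.6571223   19.38028641]
1 [-0.002  0.016]
2 [-0.006  0.032]
3 [-0.011  0.047]
```

It's firm against the stop at an angle of about 1.71, matching the first stall. I'll push slightly more and then open without backing off, so the crank isn't dragged back.

Call:
arm_command(plan=[-1,-0.002,0.016,0,0,-1,-0.004,0.03,0,0,-1,-0.004,0.03,0,0])

```text
t: 14.4
tool_pos: [0.5513, -0.1127, 0.2189]
tcp_rot: [0.589, 0.808, -0.007, -0.009]
wrist_force: [-36.7, -2.7, 33.2]
opening: 0.253
gripper_force: 40.0
```

Call:
arm_command(plan=[0.6,-0.004,0,0,0,0.6,-0.004,0,0,0,0.6,-0.004,0,0,0,0.6,-0.004,-0.03,0,0,0.6,-0.004,-0.05,0,0,0.6,-0.004,-0.05,0,0])

```text
t: 15.0
tool_pos: [0.5532, -0.1134, 0.2189]
tcp_rot: [0.588, 0.809, 0.0, 0.0]
wrist_force: [0.1, -0.2, 0.3]
opening: 0.728
gripper_force: 0.0
```

Call:
arm_command(plan=[0.6,0,0,-0.1,0,0.6,0,0,-0.3,0,0.6,0,0,-0.5,0,0.6,0,0,-0.7,0,0.6,0,0,-0.7,0,0.6,0,0,-0.7,0])

```text
t: 15.6
tool_pos: [0.5544, -0.1128, 0.36]
tcp_rot: [0.587, 0.81, 0.001, 0.001]
wrist_force: [0.1, 0.2, -0.7]
opening: 0.797
gripper_force: 0.0
```

```bash
python3 kn.py
```

```text
15.6 [ 0.55437626 -0.11282686  0.35995505] [[-0.31, 0.95, 0.0], [0.95, 0.31, 0.0], [-0.0, 0.0, -1.0]] [-0.07  0.23  0.26  1.65 -0.06  1.26  0.53]
wrist sil [300. 265.] 0.87 3612
wrist [293. 232.] 0.72 [ 0.53516508 -0.11671649  0.206     ] 1.9645198579937726 tool [ 0.0120592  -0.09975536]
expect [[318.0, 232.0], [309.0, 231.0], [297.0, 231.0]]
scene sil [301. 264.] 0.82 439
scene [320. 252.] 0.77 [ 0.53160298 -0.11731004  0.206     ] 2.018121795023302 tool [ 0.01477321 -0.11760615]
side sil [355. 209.] 0.8 571
side [350. 194.] 0.7 [ 0.53742135 -0.11880077  0.206     ] 1.9437944324275394 tool [-0.00135203 -0.0922712 ]
```

View pics/w5.png

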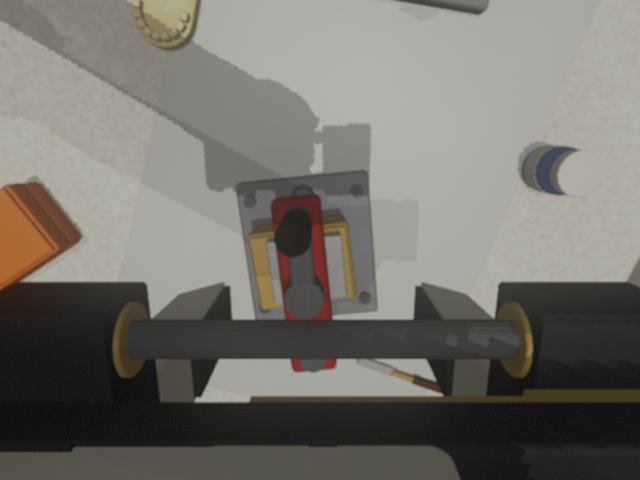

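The crank eased back by itself to about 1.94–1.96 rad world angle (knob at (293,232) in the wrist picture). That's the plate's contact angle, given the stop at about 1.71 and 0.25 rad between the two. For margin, I'll grip again, nudge it slightly past contact and release without load.

Call:
arm_command(force=15, plan=[0.3,0.008,-0.086,0.0,0,0.3,0.008,-0.086,0.2,0,0.3,0.008,-0.086,0.4,0,0.3,0.008,-0.086,0.6,0,0.3,0.008,-0.086,0.7,0,0.3,0.008,-0.086,0.7,0,0.3,0.008,-0.086,0.7,0])

```text
t: 16.75
tool_pos: [0.5367, -0.1173, 0.2193]
tcp_rot: [0.587, 0.809, -0.0, -0.0]
wrist_force: [-0.4, -0.3, 0.4]
opening: 0.652
gripper_force: 0.0
```

Call:
arm_command(plan=[-1,0,0,0,0,-1,0,0,0,0,-1,0,0,0,0,-1,0,0,0,0,-1,0,0,0,0,-1,0,0,0,0])

```text
t: 17.35
tool_pos: [0.5364, -0.1171, 0.2193]
tcp_rot: [0.587, 0.809, 0.0, 0.0]
wrist_force: [-0.6, -0.6, 2.6]
opening: 0.257
gripper_force: 15.0
```

```bash
python3 arc.py|head -4
```

```text
t 17.35 ang 1.94889923054108 r 0.06387531898291329 [-0.64282191 -0.6233884   2.64805046]
1 [0.004 0.016]
2 [0.004 0.032]
3 [0.003 0.048]
```

Call:
arm_command(plan=[-1,0,0.01,0,0,-1,0,0.02,0,0,-1,0,0.02,0,0,-1,0,0.02,0,0])

```text
t: 17.75
tool_pos: [0.5393, -0.1161, 0.2192]
tcp_rot: [0.588, 0.809, -0.001, -0.001]
wrist_force: [-3.9, 0.4, 6.9]
opening: 0.262
gripper_force: 15.0
```

```bash
python3 arc.py|head -1
```

```text
t 17.75 ang 1.9004806563958425 r 0.06384236183367174 [-3.88712723  0.4131146   6.86640655]
```

Call:
arm_command(plan=[0.4,0,0,0,0,0.4,0,0,0,0,0.4,0,0,0,0,0.4,0,0,0,0,0.4,0,0,0,0,0.4,0,0,0,0])

```text
t: 18.35
tool_pos: [0.5403, -0.1158, 0.2188]
tcp_rot: [0.587, 0.809, 0.0, 0.0]
wrist_force: [-0.4, 0.7, -0.1]
opening: 0.687
gripper_force: 0.0
```

Call:
arm_command(plan=[0.4,0,0,-0.1,0,0.4,0,0,-0.3,0,0.4,0,0,-0.5,0,0.4,0,0,-0.7,0,0.4,0,0,-0.7,0,0.4,0,0,-0.7,0,0.4,0,0,-0.7,0])

```text
t: 19.05
tool_pos: [0.5395, -0.1157, 0.3577]
tcp_rot: [0.587, 0.809, -0.0, -0.001]
wrist_force: [-1.4, -0.1, -0.6]
opening: 0.707
gripper_force: 0.0
```

```bash
python3 kn.py
python3 - <<'E'
from h import *
b=optics.capture("side"); a=cv2.imread("pics/side.png")[:,:,::-1]
f=lambda i:cv2.resize(i[200:300,320:420],(400,400),interpolation=2)
cv2.imwrite("pics/cmp.png",np.hstack([f(a),f(b["pixels"])])[:,:,::-1])
E
```

```text
19.05 [ 0.53952868 -0.11565368  0.3576617 ] [[-0.31, 0.95, -0.0], [0.95, 0.31, 0.0], [0.0, -0.0, -1.0]] [-0.07  0.21  0.27  1.68 -0.06  1.26  0.53]
wrist sil [320. 268.] 0.67 3446
wrist [319. 236.] 0.57 [ 0.5377813  -0.11663795  0.206     ] 1.9262005917910234 tool [-0.00270686 -0.00845106]
expect [[340.0, 236.0], [331.0, 235.0], [320.0, 235.0]]
scene sil [304. 262.] 0.91 531
scene [320. 253.] 0.92 [ 0.5349999  -0.11763417  0.206     ] 1.9724097687608337 tool [-0.00313058 -0.02321712]
side sil [355. 209.] 0.76 636
side [351. 192.] 0.58 [ 0.5437726  -0.11050763  0.206     ] 1.811910678590807 tool [0.01714601 0.02953279]
```

View pics/cmp.png

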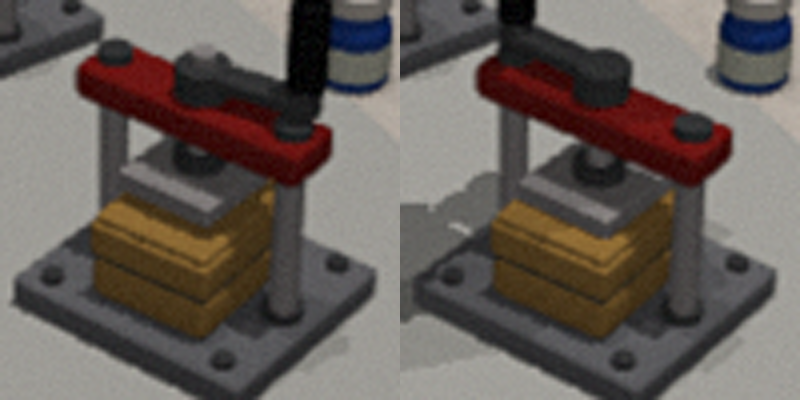

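The before/after crop shows the plate lowered onto the flask (right half, about (590,210)) and the flask where it was. I'm handing in.

```bash
python3 -c "
from h import *
print(job.close_job())"
```

```text
the job is handed in; nothing more can be done
None
```

I wound the flask press's crank to its hard stop and let go; it eased back to about 4.74 rad (my estimate; 4.69 is needed), with the jaw plate on the flask, the flask unmoved in the pictures and the empty press untouched; I handed the job in just after 19 s, and no verdict came back.

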